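# Free the last clamp of a pressure canner

## Task

The low pressure canner is ready to be opened: three of its four lid clamps already hang open, and only the one on the robot's side still stands upright in its slot, its wing nut slackened. Undo it with light fingertip pushes, without gripping anything: turn the wing nut anticlockwise (seen from above) by repeated strokes against its wings until it has risen clear of the raised lip of the lid's lug, then push the bolt outward so that it swings down and hangs open like the others. Do not lift or shift the lid, leave the weight on its vent, and leave the other things on the worktop where they are.

Things in the scene. Friction and masses are not known exactly. Their poses are not given: they have to be found in the camera images.
- canner: Low cast-aluminium pressure pot, fixed; wall 224 mm across, rim 105 mm high, flange 244 mm. Origin: centre of its underside, z up. -x points out through the upright clamp (toward the robot and 0.25 to 0.75 rad to its left); the open clamps, on +x, +y and -y, reach 205 mm out, below 90 mm height. Loop handles at 45 and 225 degrees from +x reach 158 mm out at 82 mm height.
- clamp_seat (a point): Point on the canner, on the upright bolt's axis, at the height of the lid lug's seat on which the nut's washer rests when screwed down (119 mm above the worktop, 134 mm from the canner's axis); axes as the canner's. Mind the wall cabinet behind: its doors stand 0.58 m and its knobs 0.55 m ahead of the robot's base axis, from 436 mm above the worktop upward.
- clamp_bolt (a joint): Swing of the upright bolt on a level pin tangential to the pot, 41 mm below clamp_seat. 0 = upright, grows outward, 2.24 rad = hangs open at its stop. Moves easily; once clear and past 0.2 rad it falls open by itself. While the nut is low the lug's two lips (3 mm above the seat, 10 to 13 mm outward of the bolt's axis) catch its washer and hold the bolt below 0.25 rad.
- bolt_end (a point): Tip of the upright bolt: domed steel end 16 mm across, 15 mm long, on the 12 mm threaded shank; 57.5 mm above clamp_seat (176.5 mm above the worktop) when upright. It stands 25 mm above the wings' tops with the nut down, about 20 mm with the nut clear.
- nut_turn (a joint): Turn of the wing nut on the bolt: 0 = down on the seat, grows anticlockwise seen from above; the thread ends at 11 rad, where the nut stays on. It rises 6 mm a turn (0.95 mm a rad). From about 5.6 rad it is clear of the lips and the bolt can swing. Starts between 0.3 and 1.8 rad. Turning takes about 0.06 N m; it stays where it is left.
- wing_nut: Black wing nut. Origin: on the bolt's axis at the nut's underside, 3 mm (washer) above the seat when down; x along the wings, z up the bolt. Two wings 5.5 mm thick reach 34 mm out on either side, 5 to 29 mm above the origin (round ears 24 mm across, centred 22 mm out and 17 mm up). Hub 23 mm across, 15 mm high; above it only the bolt.
- lid: Loose aluminium lid, 242 mm across, about 1 kg. Origin: centre of its flange's underside, axes as the canner's. Heights above that: flange 7 mm, dome (within 98 mm of the axis) to 31, black bridge handle along y (within 55 mm) to 69, gauge at (48, -52) mm to 54. Slotted lugs at the clamps reach 147 mm out, seats 14 and lips 17 mm high. Leave it.
- weight: Loose steel ring weight, 25 mm across, 22 mm high, on the vent pipe of the lid, at (50, 50) mm from the lid's axis, top 52 mm above the lid's origin. Origin: centre of its underside. Leave it.
- mustard_jar: Mustard jar, 68 mm across, 99 mm high, right of the canner; origin at the centre of its underside. Leave it.
- tin_b: Low tin, 87 mm across, 40 mm high, right of the canner; origin at the centre of its underside. Leave it.
- measuring_cup: Small steel measuring cup with flat handle, 59 x 128 x 32 mm, left of the canner near the front edge; origin at the centre of its underside. Leave it.
- spice_jar: Spice jar with a screw cap, 45 mm across, 106 mm high, left of the canner; origin at the centre of its underside. Leave it.
- lemon: Lemon, 72 x 57 x 58 mm, on the chopping board at the right; origin at its underside. Leave it.

How it is judged:
On the way, in this order (a step that is already met when the one before it is completed fails the run):
1. the wing nut is turned up, out of the reach of the lug's lip, while the bolt stands (value of joint nut_turn above 5 rad and value of joint clamp_bolt below 0.6 rad).
2. the bolt is swung out (value of joint clamp_bolt above 1.6 rad), for 0.2 s.
At the end, for the whole second after the job is handed in: The clamp bolt hangs open at rest (swung out by more than 1.6 rad), the lid sits level on the pot within 6 mm of where it was, the weight stands on its vent (value of joint clamp_bolt above 1.6 rad and velocity of joint clamp_bolt between -0.2 and 0.2 rad/s and distance of lid from where it was at the start of the episode below 0.006 m and angle between lid's own z axis and vertical below 0.03 rad and z of weight in the frame of lid between 0.027 and 0.033 m and distance of weight from where it was at the start of the episode below 0.01 m); the robot touches nothing.
It fails at once if the lid is lifted, tipped or shifted by more than 8 mm (distance of lid from where it was at the start of the episode above 0.008 m or angle between lid's own z axis and vertical above 0.05 rad).
It fails at once if the weight is taken off its vent or tipped (distance of weight from where it was at the start of the episode above 0.012 m or angle between weight's own z axis and vertical above 0.25 rad).
It fails at once if the wing nut is pinched or forced (more than 30 N between it and the fingers) (contact force between wing_nut and the fingers above 30 N).
It fails at once if something else on the worktop is moved by more than 30 mm (distance of any of mustard_jar, tin_b, measuring_cup, spice_jar, lemon from where it was at the start of the episode above 0.03 m).
It also fails if it takes over 64 s, if anything falls off the work surface, if the arm or the gripper's body presses on something with over 40 N, if the wrist force passes 120 N, or if a joint passes its speed limit or range.

## Robot

A 7-joint arm with a two-finger parallel gripper is mounted at the origin on a cart in front of the work surface, level with it; the furniture and walls round the work are solid. World frame = base frame: x ahead of the robot, y to its left, z up, the work surface at z = 0. Lengths are in m, angles in rad, forces in N, time in s.
With the tool pointing down it reaches from about 0.425 to 0.975 m from the base axis. Payload 16.7 kg.
Tool frame: the origin (TCP) lies at the centre of the arm's flange, where the gripper is bolted on; the fingertips stand 173 mm ahead of it and the grasp point (between the pads) lies 155 mm ahead of it (tip_extent is the distance from the TCP to the fingertips, in m); z points along the fingers, y is the line along which they close (so a half turn about z gives the same grasp; the last joint's range is limited). The gripper opens to 85 mm and grips with 20 to 120 N. Pads are 22 mm wide; open, the fingers measure 114 mm over their backs; the gripper's body (76 mm by 85 mm) begins 54 mm behind the grasp point. The pads swing forward as they close: fully open they stand 13 mm farther back than shut.
Start: joints at [1.153, 0.426, 0.074, 1.606, -0.034, 1.111, -0.067], TCP at [0.179, -0.651, 0.405] pointing down, gripper open.
Joint ranges: [-2.85, 2.85], [-0.5, 2.14], [-1.23, 1.37], [0.21, 2.46], [-1.02, 4.16], [0.16, 2.05], [-2.73, 2.73]. Speed limits (rad/s): [1.89, 1.89, 2.39, 2.39, 3.01, 3.01, 3.01].

## Interface

Orientations are given as a rotation vector (axis times angle).
In Python, from workcell import * gives the robot as it stands.
- The arm moves only by the tool play_rows, never from a script. Its arguments are lists of equal length, an entry for each row: "travel": the shift along the tool's x, y, z in units of 60 mm (1.0 is 60 mm), a list of three; "rotation": the turn, a rotation vector about the tool's x, y, z in degrees, a list of three; "claw": the finger opening in mm, from 0 to 85.4. A call has 1 to 8 rows; each row shifts and turns the commanded pose from where the row before left it, along the tool's axes as they then stand; what a row does not reach is not made up. A row lasts 1/8 s, in which the tool goes at most 62.5 mm and 10.7 degrees, less where a joint would pass 70% of its speed; a pose out of reach is approached as far as the arm can. A call is refused whole if a number of a shift passes 1 or a number of a turn 10.7, either way. A call with a gripper value outside its range is refused whole. The fingers move at their own pace and stop on an object; the grip force is fixed at half the most. Time passes only in rows, so rows that do not move let the fingers close. It gives the time, the measured TCP pose, the force, the opening and the grip force at its end, in the units of the state.
- get_obs(): the state, without advancing time (a new reading comes with each control period).
- capture(name): name is "scene" or "top" or "wrist"; returns a dict with "frame" (480x640x3 uint8, red, green, blue), "fovy" (degrees; the focal length in pixels is half the picture's height over the tangent of half this angle, whatever the lens; pixels are square), "cx", "cy" (the principal point, pixels), "R" (3x3) and "t" (3): a world point X has camera coordinates R X + t. Camera axes: x right, y down, z forward; pixel columns grow to the right and rows downward; lengths in m; the calibration is good to about 2 mm. The wrist camera is an equidistant fisheye: a pixel r from the principal point sees the ray r / f radians off the axis. A picture is of the moment at which its call begins. There is no depth.
- hand_in(): hands the job in; it is judged then, once.
Trained networks look in the newest picture that a camera, given by its name, has taken for a name from the list of things; names that differ only in an ending like _2 or _b are one class to them, and where a whole thing is asked for, a point or a joint stands for the part that bears it (a point fixed in the world has none). Each returns a list of dicts, best first, with "conf" (0 to 1); they miss things now and then, are a little off and sometimes report something else, mostly with a low value. They report only what shows in the picture. A call takes as long as a camera call.
- outline_of(camera, name): "pixels" (480x640 bool, what is visible of it).
- mark_of(camera, name): "point" ([x, y, z] in m, in world coordinates, good to about 4 mm: a listed point, or the origin of a listed thing).
The state is a dict: "time_s": time; "q": joint angles; "joint_velocities": joint speeds; "effort": joint torques, N m; "tool_pos": TCP position; "eef_rot": TCP orientation; "contact_force": force on the tool from outside, world axes, zero at the start; "wrist_torque": the same for the moment, N m; "gripper_width": opening from 0.0 (shut) to 1.0 (fully open); "grip_force": force on a finger pad.
Only numpy, scipy, OpenCV 4.12 (cv2) and the standard library are available. Lean on these libraries where they do the work, as an engineer would, in place of code of your own. Each camera call takes 0.05 s, during which the arm holds its last target. There are 200 camera calls.

## Working session

There is one attempt and no reset: what is moved stays moved. The work goes in short steps, Python scripts to look and compute and a tool call to move; the robot and the scene stay as the last step left them, time stands still between calls to the robot, and variables do not carry over. Pictures are saved under pics/ and viewed, at most 10 in all, crops included, and the job is handed in when it is done.

Besides the shell and the picture viewer there is one more tool, called after ">>>" by a JSON object that holds its "api" and its "payload". play_rows: Moves the arm, as the interface text tells. Its arguments: {"type":"object","properties":{"travel":{"type":"array","items":{"type":"array","items":{"type":"number"}}},"rotation":{"type":"array","items":{"type":"array","items":{"type":"number"}}},"claw":{"type":"array","items":{"type":"number"}}},"required":["travel","rotation","claw"]}

```bash
mkdir -p pics; ls; cat > h.py <<'E'
from workcell import *
import numpy as np, cv2
from scipy.spatial.transform import Rotation as Ro
def snap(n,f):
    c=capture(n); cv2.imwrite('pics/'+f,c['frame'][:,:,::-1]); return c
def proj(c,X):
    p=c['R']@np.array(X)+c['t']; f=240/np.tan(np.radians(c['fovy']/2)); return f*p[:2]/p[2]+[c['cx'],c['cy']]
E
python3 - <<'E'
from h import *
o=get_obs(); print(o)
for n in ['scene','top']:
    c=snap(n,n+'0.png'); print(n,c['fovy'],c['R'],c['t'])
    for k in ['canner','clamp_seat','bolt_end','wing_nut','lid','mustard_jar','tin_b','measuring_cup','spice_jar']:
        print(k,[(np.round(m['point'],3),round(m['conf'],2)) for m in mark_of(n,k)[:2]])
a=cv2.imread('pics/scene0.png');b=cv2.imread('pics/top0.png')
E
```

```text
pics
{'time_s': 0.0, 'q': array([ 1.15350377,  0.42669851,  0.0738536 ,  1.60663957, -0.03407482,
        1.11078494, -0.06712494]), 'joint_velocities': array([-9.92083020e-04, -5.31740954e-04, -3.55219520e-05,  6.15440648e-04,
        2.13846196e-03,  1.45987909e-04,  2.05073126e-04]), 'effort': array([-1.98664377e-03, -9.49848533e+01,  3.76035959e+00, -4.63526666e+01,
        1.92865479e-02,  1.00480369e-02,  8.76460462e-06]), 'tool_pos': array([ 0.17853554, -0.65075451,  0.40401852]), 'eef_rot': array([-3.11225516e+00, -4.19150286e-01,  4.45102573e-04]), 'contact_force': array([-0.15832506,  1.14227677,  0.27213995]), 'wrist_torque': array([ 0.03988689, -0.03781525,  0.00088387]), 'grip_force': 0.0, 'gripper_width': 1.0005459844294708}
scene 46.89334242345187 [[-0.42982893 -0.90289968  0.0043887 ]
 [-0.413985    0.19275493 -0.88964148]
 [ 0.80241106 -0.3842105  -0.45663857]] [0.28688035 0.32345705 1.36449464]
canner [(array([ 0.525,  0.266, -0.   ]), 0.59), (array([0.429, 0.359, 0.177]), 0.56)]
clamp_seat [(array([0.43 , 0.357, 0.122]), 0.82)]
bolt_end [(array([0.428, 0.36 , 0.175
[... 262 characters left out ...]
[0.366, 0.514, 0.001]), 0.63)]
spice_jar [(array([0.506, 0.549, 0.001]), 0.82)]
top 45.595229154981524 [[-0.33179222 -0.94334673  0.00329559]
 [-0.84722083  0.29644292 -0.44083836]
 [ 0.41488647 -0.14905883 -0.89758046]] [0.22091593 0.47381742 1.45503236]
canner []
clamp_seat [(array([0.428, 0.357, 0.119]), 0.66)]
bolt_end [(array([0.427, 0.358, 0.18 ]), 0.75)]
wing_nut [(array([0.43 , 0.359, 0.126]), 0.44)]
lid [(array([0.526, 0.265, 0.106]), 0.9)]
mustard_jar [(array([ 0.451, -0.426, -0.   ]), 0.62)]
tin_b [(array([ 0.681, -0.392,  0.004]), 0.63), (array([0.601, 0.27 , 0.133]), 0.48)]
measuring_cup [(array([ 0.366,  0.514, -0.   ]), 0.7)]
spice_jar [(array([ 0.503,  0.552, -0.002]), 0.79)]
```

View pics/scene0.png

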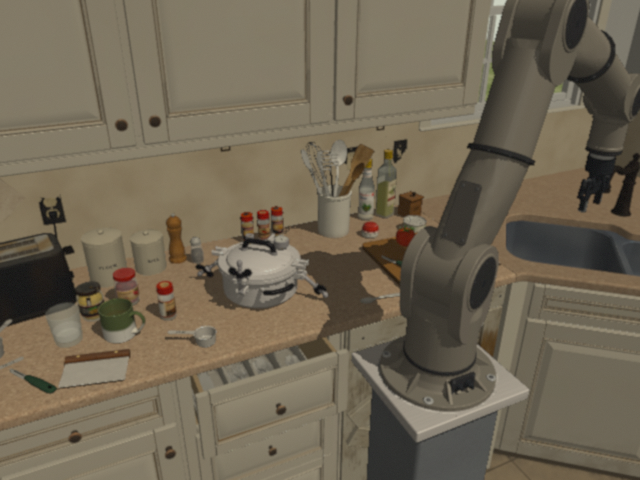

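View pics/top0.png

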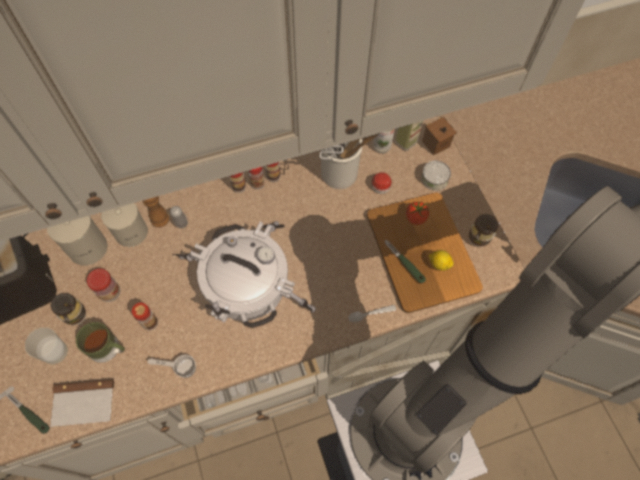

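```bash
python3 - <<'E'
from h import *
b=cv2.imread('pics/top0.png')
c=capture('top');p=proj(c,[.429,.358,.15]).astype(int);print(p)
cv2.imwrite('pics/crop0.png',cv2.resize(b[p[1]-40:p[1]+40,p[0]-50:p[0]+50],None,fx=8,fy=8,interpolation=cv2.INTER_CUBIC)[:600,:800])
E
```

```text
[216 306]
```

View pics/crop0.png

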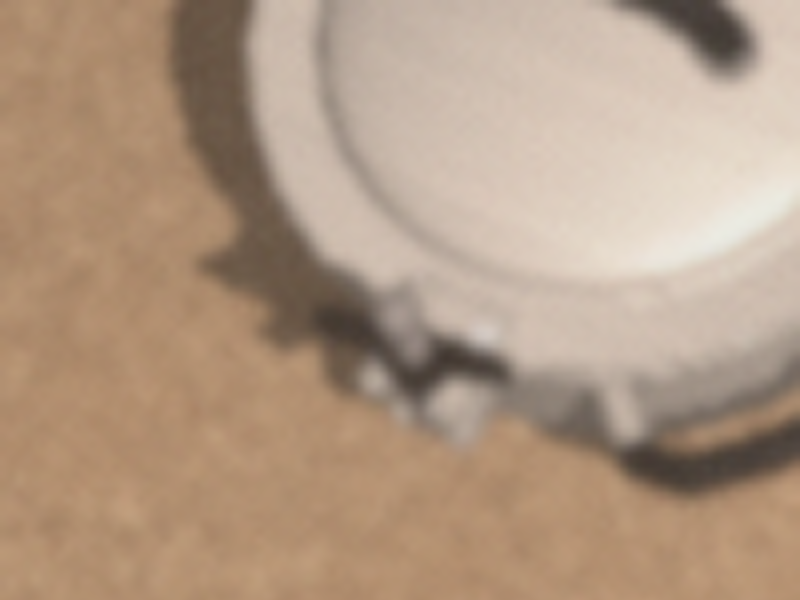

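The crop shows the bolt end (about (405,310) in the crop) and the dark wings running roughly along the tangent, from (320,320) to (505,375). I'll straddle the nut with both fingers open and turn the tool about the bolt axis.

>>> {"api": "play_rows", "payload": {"travel": [[0.74, -0.66, 0], [0.74, -0.66, 0], [0.74, -0.66, 0], [0.74, -0.66, 0], [0.74, -0.66, 0], [0.74, -0.66, 0], [0.74, -0.66, 0], [0.74, -0.66, 0]], "rotation": [[0, 0, 0], [0, 0, 0], [0, 0, 0], [0, 0, 0], [0, 0, 0], [0, 0, 0], [0, 0, 0], [0, 0, 0]], "claw": [45, 45, 45, 45, 45, 45, 45, 45]}}

```text
time_s: 2.05
tool_pos: [0.438, -0.2497, 0.4051]
eef_rot: [3.113, 0.419, 0.001]
contact_force: [1.3, -0.3, 0.4]
gripper_width: 0.523
grip_force: 0.0
```

>>> {"api": "play_rows", "payload": {"travel": [[0.35, -0.94, 0], [0.35, -0.94, 0], [0.35, -0.94, 0], [0.35, -0.94, 0], [0.14, -0.94, 0], [0.14, -0.94, 0], [0.14, -0.94, 0], [0.14, -0.94, 0]], "rotation": [[0, 0, 0], [0, 0, 0], [0, 0, 0], [0, 0, 0], [0, 0, 0], [0, 0, 0], [0, 0, 0], [0, 0, 0]], "claw": [45, 45, 45, 45, 45, 45, 45, 45]}}

```text
time_s: 3.05
tool_pos: [0.4309, 0.2165, 0.4051]
eef_rot: [-3.114, -0.419, -0.002]
contact_force: [1.0, -0.0, 0.2]
gripper_width: 0.525
grip_force: 0.0
```

```bash
cat >> h.py <<'E'
def ray(c,u,v):
    f=240/np.tan(np.radians(c['fovy']/2)); d=np.array([u-c['cx'],v-c['cy']]); r=np.hypot(*d); th=r/f
    d3=np.array([*(d/max(r,1e-9)*np.sin(th)),np.cos(th)]); return -c['R'].T@c['t'], c['R'].T@d3
def fproj(c,X):
    p=c['R']@np.array(X)+c['t']; f=240/np.tan(np.radians(c['fovy']/2)); r=np.hypot(p[0],p[1]); th=np.arctan2(r,p[2])
    return f*th*p[:2]/r+[c['cx'],c['cy']]
def togo(X):
    o=get_obs(); R=Ro.from_rotvec(o['eef_rot']).as_matrix(); d=R.T@(np.array(X)-o['tool_pos'])
    print('t',round(o['time_s'],2),'pos',np.round(o['tool_pos'],4),'q',np.round(o['q'],2),'grip',round(o['gripper_width']*85.4,1),'F',np.round(o['contact_force'],1))
    print('xt',np.round(R[:,0],3),'yt yaw deg',round(np.degrees(np.arctan2(R[1,1],R[0,1])),1),'tilt z',np.round(R[:,2],3),'units to go',np.round(d/.06,3))
E
python3 - <<'E'
from h import *
togo([.429,.358,.36])
c=snap('wrist','w1.png'); print(c['fovy'],c['cx'],c['cy'],fproj(c,[.429,.358,.1765]))
for k in ['bolt_end','wing_nut','clamp_seat']: print(k,[(np.round(m['point'],4),round(m['conf'],2)) for m in mark_of('wrist',k)[:2]])
E
```

```text
t 3.05 pos [0.4309 0.2165 0.4051] q [-0.04  0.15 -0.61  2.    0.1   1.02 -2.  ] grip 44.8 F [ 1.  -0.   0.2]
xt [0.964 0.264 0.001] yt yaw deg -74.7 tilt z [ 0.001  0.    -1.   ] units to go [ 0.592 -2.283  0.752]
65.70646984690485 317.14383934734195 236.87620040945598 [ 94.30721687 202.32140989]
bolt_end [(array([0.426 , 0.3591, 0.1813]), 0.92)]
wing_nut [(array([0.4303, 0.3601, 0.1276]), 0.97)]
clamp_seat [(array([0.4283, 0.3572, 0.1178]), 0.94), (array([ 0.3977, -0.2702,  0.0212]), 0.33)]
```

View pics/w1.png

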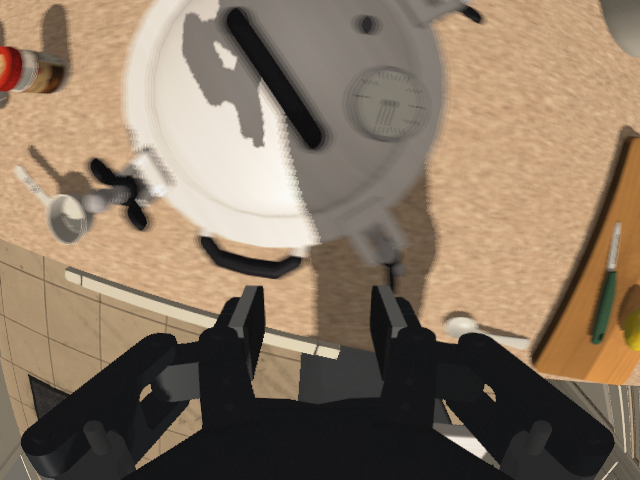

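The wrist view shows the bolt end at about (95,200), with the black wings running from (98,168) to (140,222).

```bash
python3 - <<'E'
from h import *
c=capture('wrist'); P=[]
for uv in [(97,166),(141,224)]:
    o,d=ray(c,*uv); P.append(o+d*(.141-o[2])/d[2])
P=np.array(P); print(P,P.mean(0)); e=P[1]-P[0]; print('wing deg',np.degrees(np.arctan2(e[1],e[0])),np.linalg.norm(e))
c=capture('top');P=[]
f=240/np.tan(np.radians(c['fovy']/2))
for uv in [(166+320/8,266+318/8),(166+508/8,266+375/8)]:
    d=c['R'].T@np.array([(uv[0]-c['cx'])/f,(uv[1]-c['cy'])/f,1]); o=-c['R'].T@c['t']; P.append(o+d*(.141-o[2])/d[2])
P=np.array(P); print(P.mean(0)); e=P[1]-P[0]; print('wing deg',np.degrees(np.arctan2(e[1],e[0])),np.linalg.norm(e))
E
```

```text
[[0.44272004 0.38033262 0.141     ]
 [0.41007445 0.33750301 0.141     ]] [0.42639725 0.35891782 0.141     ]
wing deg -127.31537703292518 0.05385267098290946
[0.42448843 0.35725417 0.141     ]
wing deg -126.6967071764631 0.06409052634190174
```

>>> {"api": "play_rows", "payload": {"travel": [[0.193, -0.765, 0], [0.193, -0.765, 0], [0.193, -0.765, 0], [0, 0, 0.75], [0, 0, 0]], "rotation": [[0, 0, 0], [0, 0, 0], [0, 0, 0], [0, 0, 0], [0, 0, 0]], "claw": [42, 42, 42, 42, 42]}}

```text
time_s: 3.98
tool_pos: [0.4285, 0.3551, 0.3573]
eef_rot: [3.111, 0.417, -0.007]
contact_force: [-0.1, -1.5, 0.5]
gripper_width: 0.494
grip_force: 0.0
```

```bash
python3 - <<'E'
from h import *
togo([.428,.3585,.306])
c=snap('wrist','w2.png')
for k in ['bolt_end','wing_nut','clamp_seat']: print(k,[(np.round(m['point'],4),round(m['conf'],2)) for m in mark_of('wrist',k)[:2]])
E
```

```text
t 3.98 pos [0.4285 0.3551 0.3573] q [-0.28  0.35 -0.64  1.89  0.25  0.99 -2.34] grip 42.2 F [-0.1 -1.5  0.5]
xt [ 0.965  0.263 -0.005] yt yaw deg -74.7 tilt z [-0.004 -0.004 -1.   ] units to go [ 0.011 -0.059  0.855]
bolt_end [(array([0.4279, 0.3584, 0.1805]), 0.6)]
wing_nut [(array([0.428 , 0.3567, 0.1297]), 0.64)]
clamp_seat [(array([0.427 , 0.36  , 0.1193]), 0.71)]
```

View pics/w2.png

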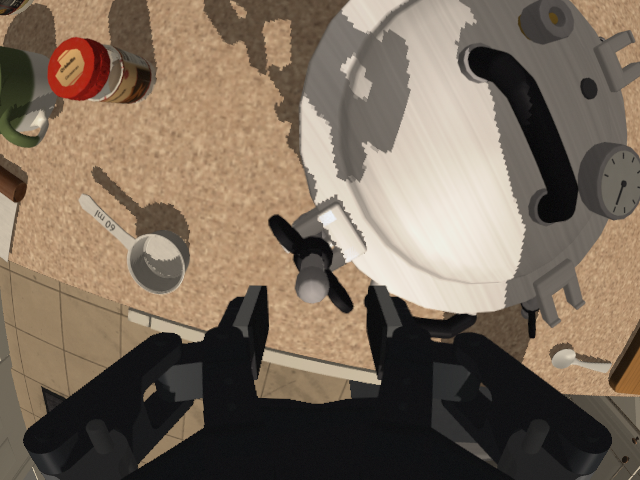

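The bolt is centred between the fingers, at about (312,285), and the wings are clear of both of them. Next I descend and sweep anticlockwise (negative about tool z).

>>> {"api": "play_rows", "payload": {"travel": [[0.01, -0.06, 0.1], [0, 0, 0.4], [0, 0, 0.35], [0, 0, 0]], "rotation": [[0, 0, 0], [0, 0, 0], [0, 0, 0], [0, 0, 0]], "claw": [42, 42, 42, 42]}}

```text
time_s: 4.68
tool_pos: [0.4279, 0.3601, 0.308]
eef_rot: [3.113, 0.419, -0.002]
contact_force: [-0.2, 0.9, -0.5]
gripper_width: 0.492
grip_force: 0.0
```

```bash
python3 - <<'E'
from h import *
togo([.428,.3585,.306])
E
```

```text
t 4.67 pos [0.4279 0.3601 0.308 ] q [-0.31  0.42 -0.62  1.93  0.31  0.9  -2.39] grip 42.0 F [-0.2  0.9 -0.5]
xt [ 0.964  0.264 -0.002] yt yaw deg -74.7 tilt z [-0.001 -0.001 -1.   ] units to go [-0.006  0.027  0.033]
```

>>> {"api": "play_rows", "payload": {"travel": [[0, 0.02, 0.03], [0, 0, 0], [0, 0, 0], [0, 0, 0], [0, 0, 0], [0, 0, 0], [0, 0, 0], [0, 0, 0]], "rotation": [[0, 0, -10], [0, 0, -10], [0, 0, -10], [0, 0, -10], [0, 0, -10], [0, 0, -10], [0, 0, -10], [0, 0, -7]], "claw": [42, 42, 42, 42, 42, 42, 42, 42]}}

```text
time_s: 5.68
tool_pos: [0.4288, 0.3594, 0.3082]
eef_rot: [2.17, 2.271, 0.002]
contact_force: [0.2, 0.3, -0.1]
gripper_width: 0.495
grip_force: 0.0
```

>>> {"api": "play_rows", "payload": {"travel": [[0, 0, 0], [0, 0, 0], [0, 0, 0], [0, 0, 0], [0, 0, 0], [0, 0, 0], [0, 0, 0], [0, 0, 0]], "rotation": [[0, 0, -7], [0, 0, -7], [0, 0, -7], [0, 0, -7], [0, 0, -7], [0, 0, -7], [0, 0, -7], [0, 0, -7]], "claw": [42, 42, 42, 42, 42, 42, 42, 42]}}

```text
time_s: 6.68
tool_pos: [0.4285, 0.3595, 0.3082]
eef_rot: [0.851, 3.023, 0.0]
contact_force: [-3.0, -0.2, 2.5]
gripper_width: 0.495
grip_force: 1.6
```

```bash
python3 - <<'E'
from h import *
togo([.428,.3585,.306]); print(get_obs()['wrist_torque'])
c=snap('wrist','w3.png')
for k in ['bolt_end','wing_nut','clamp_seat']: print(k,[(np.round(m['point'],4),round(m['conf'],2)) for m in mark_of('wrist',k)[:2]])
E
```

```text
t 6.67 pos [0.4285 0.3595 0.3082] q [ 0.04  0.6  -1.13  1.91  0.64  1.05 -0.34] grip 42.2 F [-3.  -0.2  2.5]
xt [-0.853  0.522 -0.001] yt yaw deg 58.5 tilt z [ 0.001  0.    -1.   ] units to go [-0.002 -0.018  0.037]
[-0.14530327  0.68483229 -0.00136075]
bolt_end [(array([0.429 , 0.3596, 0.1775]), 0.84)]
wing_nut [(array([0.428 , 0.3571, 0.1277]), 0.57)]
clamp_seat [(array([0.4282, 0.3582, 0.1162]), 0.77)]
```

View pics/w3.png

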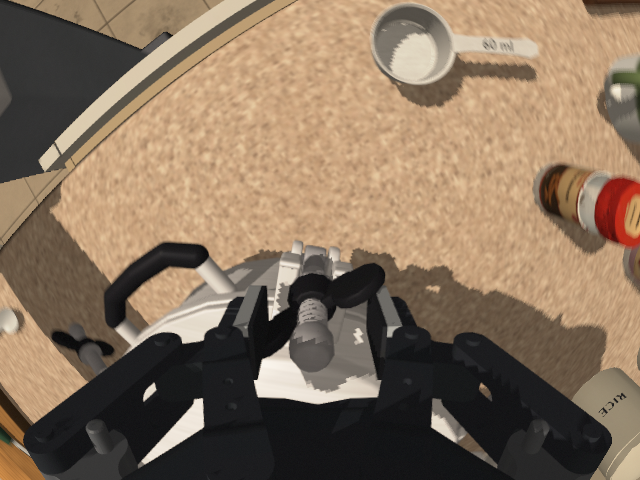

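The fingers are now pushing the wing: the right finger touches it at about (372,285). I'll continue while watching joint 3, which is close to its limit.

>>> {"api": "play_rows", "payload": {"travel": [[0, 0, 0], [0, 0, 0], [0, 0, 0], [0, 0, 0]], "rotation": [[0, 0, -7], [0, 0, -7], [0, 0, -7], [0, 0, -7]], "claw": [42, 42, 42, 42]}}

```text
time_s: 7.38
tool_pos: [0.4283, 0.3593, 0.3074]
eef_rot: [0.099, 3.14, -0.0]
contact_force: [-2.9, -0.6, 1.9]
gripper_width: 0.49
grip_force: 1.5
```

```bash
python3 - <<'E'
from h import *
togo([.428,.3585,.306])
E
```

```text
t 7.38 pos [0.4283 0.3593 0.3074] q [ 0.07  0.64 -1.18  1.91  0.68  1.07  0.11] grip 41.8 F [-2.9 -0.6  1.9]
xt [-0.998  0.063 -0.   ] yt yaw deg 86.4 tilt z [ 0. -0. -1.] units to go [ 0.004 -0.014  0.023]
```

>>> {"api": "play_rows", "payload": {"travel": [[0, 0, 0], [0, 0, 0], [0, 0, 0], [0, 0, 0]], "rotation": [[0, 0, -8], [0, 0, -8], [0, 0, -8], [0, 0, -8]], "claw": [42, 42, 42, 42]}}

```text
time_s: 7.88
tool_pos: [0.4283, 0.3592, 0.3073]
eef_rot: [-0.771, 3.045, -0.001]
contact_force: [-2.6, -2.0, 1.7]
gripper_width: 0.493
grip_force: 1.4
```

```bash
python3 - <<'E'
from h import *
togo([.428,.3585,.306])
E
```

```text
t 7.88 pos [0.4283 0.3592 0.3073] q [ 0.08  0.65 -1.2   1.91  0.69  1.08  0.66] grip 42.1 F [-2.6 -2.   1.7]
xt [-0.879 -0.476  0.   ] yt yaw deg 118.4 tilt z [ 0.    -0.001 -1.   ] units to go [ 0.01  -0.007  0.021]
```

>>> {"api": "play_rows", "payload": {"travel": [[0, 0, 0], [0, 0, 0], [0, 0, 0], [0, 0, 0], [0, 0, 0], [0, 0, 0]], "rotation": [[0, 0, -8], [0, 0, -8], [0, 0, -8], [0, 0, -8], [0, 0, -8], [0, 0, -8]], "claw": [42, 42, 42, 42, 42, 42]}}

```text
time_s: 8.62
tool_pos: [0.4285, 0.3592, 0.3073]
eef_rot: [-1.943, 2.468, -0.001]
contact_force: [-0.7, -0.5, -0.5]
gripper_width: 0.49
grip_force: 1.3
```

```bash
python3 - <<'E'
from h import *
togo([.428,.3585,.308])
E
```

```text
t 8.62 pos [0.4285 0.3592 0.3073] q [ 0.09  0.66 -1.21  1.91  0.7   1.09  1.49] grip 41.9 F [-0.7 -0.5 -0.5]
xt [-0.235 -0.972  0.   ] yt yaw deg 166.4 tilt z [ 0.001 -0.    -1.   ] units to go [ 0.013  0.006 -0.012]
```

>>> {"api": "play_rows", "payload": {"travel": [[0, 0, 0], [0, 0, 0], [0, 0, 0], [0, 0, 0], [0, 0, 0], [0, 0, 0], [0, 0, 0]], "rotation": [[0, 0, -8], [0, 0, -8], [0, 0, -8], [0, 0, -8], [0, 0, -8], [0, 0, -8], [0, 0, -7]], "claw": [42, 42, 42, 42, 42, 42, 42]}}

```text
time_s: 9.5
tool_pos: [0.4286, 0.3593, 0.3074]
eef_rot: [-2.863, 1.293, -0.001]
contact_force: [-1.1, -1.4, 2.1]
gripper_width: 0.495
grip_force: 1.4
```

```bash
python3 - <<'E'
from h import *
togo([.428,.3585,.308])
capture('wrist')
for k in ['bolt_end','wing_nut','clamp_seat']: print(k,[(np.round(m['point'],4),round(m['conf'],2)) for m in mark_of('wrist',k)[:2]])
E
```

```text
t 9.5 pos [0.4286 0.3593 0.3074] q [ 0.09  0.66 -1.21  1.91  0.7   1.09  2.45] grip 42.2 F [-1.1 -1.4  2.1]
xt [ 0.661 -0.75   0.001] yt yaw deg -138.6 tilt z [ 0.001 -0.    -1.   ] units to go [ 0.003  0.016 -0.01 ]
bolt_end [(array([0.4271, 0.3573, 0.1768]), 0.8)]
wing_nut [(array([0.4263, 0.3575, 0.1296]), 0.55)]
clamp_seat [(array([0.4275, 0.3576, 0.1149]), 0.86)]
```

>>> {"api": "play_rows", "payload": {"travel": [[0, 0, 0], [0, 0, -0.45], [0, 0, -0.47], [0, 0, 0], [0, 0, 0], [0, 0, 0], [0, 0, 0], [0, 0, 0]], "rotation": [[0, 0, 8], [0, 0, 0], [0, 0, 0], [0, 0, 10], [0, 0, 10], [0, 0, 10], [0, 0, 10], [0, 0, 10]], "claw": [42, 42, 42, 42, 42, 42, 42, 42]}}

```text
time_s: 10.7
tool_pos: [0.4284, 0.3593, 0.3624]
eef_rot: [-1.864, 2.529, -0.0]
contact_force: [0.3, 0.7, 0.6]
gripper_width: 0.49
grip_force: 0.0
```

>>> {"api": "play_rows", "payload": {"travel": [[0, 0, 0], [0, 0, 0], [0, 0, 0], [0, 0, 0], [0, 0, 0], [0, 0, 0], [0, 0, 0], [0, 0, 0]], "rotation": [[0, 0, 10], [0, 0, 10], [0, 0, 10], [0, 0, 10], [0, 0, 10], [0, 0, 10], [0, 0, 10], [0, 0, 10]], "claw": [42, 42, 42, 42, 42, 42, 42, 42]}}

```text
time_s: 11.7
tool_pos: [0.4284, 0.3593, 0.3624]
eef_rot: [0.198, 3.135, 0.0]
contact_force: [-0.2, -0.5, 0.6]
gripper_width: 0.492
grip_force: 0.0
```

>>> {"api": "play_rows", "payload": {"travel": [[0, 0, 0], [0, 0, 0], [0, 0, 0], [0, 0, 0], [0, 0, 0], [0, 0, 0], [0, 0, 0]], "rotation": [[0, 0, 10], [0, 0, 10], [0, 0, 10], [0, 0, 10], [0, 0, 10], [0, 0, 5], [0, 0, 0]], "claw": [42, 42, 42, 42, 42, 42, 42]}}

```text
time_s: 12.58
tool_pos: [0.4283, 0.3594, 0.3624]
eef_rot: [1.613, 2.696, 0.001]
contact_force: [-0.3, -0.1, 0.0]
gripper_width: 0.493
grip_force: 0.0
```

```bash
python3 - <<'E'
from h import *
togo([.428,.3585,.310])
c=snap('wrist','w4.png')
for k in ['bolt_end','wing_nut','clamp_seat']: print(k,[(np.round(m['point'],4),round(m['conf'],2)) for m in mark_of('wrist',k)[:2]])
E
```

```text
t 12.57 pos [0.4283 0.3594 0.3624] q [-0.39  0.32 -0.51  1.89  0.19  0.98 -0.49] grip 42.1 F [-0.3 -0.1  0. ]
xt [-0.473  0.881 -0.   ] yt yaw deg 28.2 tilt z [ 0.  0. -1.] units to go [-0.011 -0.011  0.873]
bolt_end [(array([0.4268, 0.3581, 0.1781]), 0.74)]
wing_nut [(array([0.4263, 0.3559, 0.1331]), 0.69)]
clamp_seat [(array([0.4305, 0.3588, 0.1157]), 0.69)]
```

View pics/w4.png

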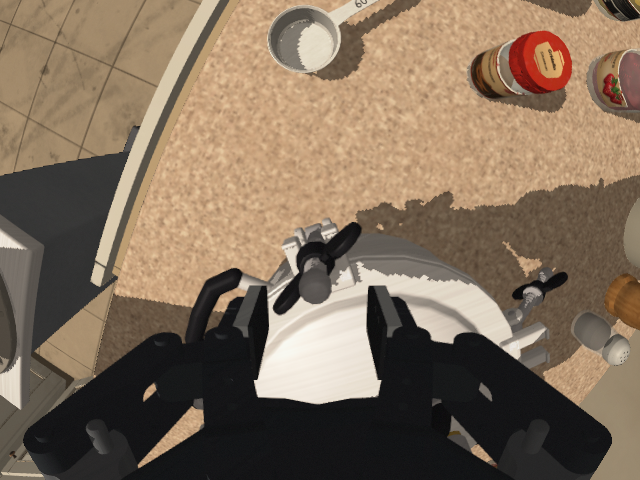

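The wings lie about 45° ahead of the fingers, as planned, with the right wing tip at (352,235). Now the second stroke.

>>> {"api": "play_rows", "payload": {"travel": [[-0.01, -0.01, 0.4], [0, 0, 0.45], [0, 0, 0], [0, 0, 0], [0, 0, 0], [0, 0, 0], [0, 0, 0], [0, 0, 0]], "rotation": [[0, 0, 0], [0, 0, 0], [0, 0, 0], [0, 0, -7], [0, 0, -7], [0, 0, -7], [0, 0, -7], [0, 0, -7]], "claw": [42, 42, 42, 42, 42, 42, 42, 42]}}

```text
time_s: 13.78
tool_pos: [0.4282, 0.3587, 0.3125]
eef_rot: [0.718, 3.058, 0.001]
contact_force: [-2.7, -0.5, 2.0]
gripper_width: 0.492
grip_force: 1.5
```

>>> {"api": "play_rows", "payload": {"travel": [[0, 0, 0], [0, 0, 0], [0, 0, 0], [0, 0, 0], [0, 0, 0], [0, 0, 0], [0, 0, 0], [0, 0, 0]], "rotation": [[0, 0, -8], [0, 0, -8], [0, 0, -8], [0, 0, -8], [0, 0, -8], [0, 0, -8], [0, 0, -8], [0, 0, -8]], "claw": [42, 42, 42, 42, 42, 42, 42, 42]}}

```text
time_s: 14.78
tool_pos: [0.4282, 0.3584, 0.3124]
eef_rot: [-1.012, 2.973, -0.001]
contact_force: [-1.4, -1.6, 1.2]
gripper_width: 0.486
grip_force: 1.3
```

```bash
python3 - <<'E'
from h import *
togo([.428,.3585,.310])
capture('wrist')
for k in ['bolt_end','wing_nut','clamp_seat']: print(k,[(np.round(m['point'],4),round(m['conf'],2)) for m in mark_of('wrist',k)[:2]])
E
```

```text
t 14.78 pos [0.4282 0.3584 0.3124] q [-0.12  0.48 -0.87  1.92  0.44  0.95  1.03] grip 41.5 F [-1.4 -1.6  1.2]
xt [-0.792 -0.61  -0.   ] yt yaw deg 127.6 tilt z [ 0.001 -0.    -1.   ] units to go [0.002 0.004 0.04 ]
bolt_end [(array([0.4281, 0.3573, 0.1793]), 0.96), (array([0.5264, 0.2672, 0.1097]), 0.16)]
wing_nut [(array([0.4272, 0.3597, 0.1309]), 0.96)]
clamp_seat [(array([0.4293, 0.3583, 0.1184]), 0.76)]
```

>>> {"api": "play_rows", "payload": {"travel": [[0, 0, 0], [0, 0, 0], [0, 0, 0], [0, 0, 0], [0, 0, 0], [0, 0, 0], [0, 0, 0], [0, 0, 0]], "rotation": [[0, 0, -8], [0, 0, -8], [0, 0, -8], [0, 0, -8], [0, 0, -8], [0, 0, -8], [0, 0, -8], [0, 0, -8]], "claw": [42, 42, 42, 42, 42, 42, 42, 42]}}

```text
time_s: 15.98
tool_pos: [0.4283, 0.3586, 0.3117]
eef_rot: [-2.431, 1.989, -0.001]
contact_force: [-1.2, -0.7, 2.4]
gripper_width: 0.494
grip_force: 1.4
```

```bash
python3 - <<'E'
from h import *
togo([.428,.3585,.310])
capture('wrist')
for k in ['bolt_end','wing_nut','clamp_seat']: print(k,[(np.round(m['point'],4),round(m['conf'],2)) for m in mark_of('wrist',k)[:2]])
E
```

```text
t 15.97 pos [0.4283 0.3586 0.3117] q [ 0.04  0.59 -1.11  1.91  0.62  1.04  2.  ] grip 42.2 F [-1.2 -0.7  2.4]
xt [ 0.198 -0.98   0.   ] yt yaw deg -168.6 tilt z [ 0.001  0.    -1.   ] units to go [0.001 0.005 0.028]
bolt_end [(array([0.4277, 0.3602, 0.1791]), 0.6)]
wing_nut [(array([0.4275, 0.3585, 0.1321]), 0.85)]
clamp_seat [(array([0.425 , 0.3593, 0.1178]), 0.61)]
```

>>> {"api": "play_rows", "payload": {"travel": [[0, 0, 0], [0, 0, 0], [0, 0, 0], [0, 0, -0.5], [0, 0, -0.6], [0, 0, 0], [0, 0, 0], [0, 0, 0]], "rotation": [[0, 0, -8], [0, 0, -8], [0, 0, 8], [0, 0, 0], [0, 0, 0], [0, 0, -10], [0, 0, -10], [0, 0, 0]], "claw": [42, 42, 42, 42, 42, 0, 0, 0]}}

```text
time_s: 17.18
tool_pos: [0.4281, 0.3585, 0.3773]
eef_rot: [-2.837, 1.35, -0.0]
contact_force: [-0.8, 0.1, -0.3]
gripper_width: 0.004
grip_force: 0.0
```

```bash
python3 - <<'E'
from h import *
togo([.457,.331,.337])
c=snap('wrist','w5.png')
for k in ['bolt_end','wing_nut','clamp_seat']: print(k,[(np.round(m['point'],4),round(m['conf'],2)) for m in mark_of('wrist',k)[:2]])
E
```

```text
t 17.18 pos [0.4281 0.3585 0.3773] q [ 0.1   0.52 -1.19  1.85  0.53  1.14  2.55] grip 0.4 F [-0.8  0.1 -0.3]
xt [ 0.631 -0.776  0.   ] yt yaw deg -140.9 tilt z [ 0. -0. -1.] units to go [ 0.659 -0.085  0.672]
bolt_end [(array([0.4285, 0.3583, 0.1782]), 0.8)]
wing_nut [(array([0.4281, 0.3585, 0.1312]), 0.7), (array([0.4271, 0.3603, 0.1782]), 0.65)]
clamp_seat [(array([0.4279, 0.3571, 0.1169]), 0.93)]
```

View pics/w5.png

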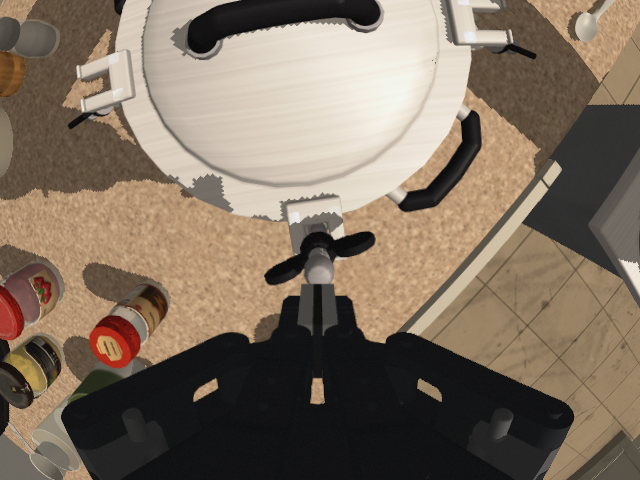

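The wings are now nearly tangential and the closed fingertips sit directly above the bolt. I'll move to the inner side, lower, and push outward along −x.

>>> {"api": "play_rows", "payload": {"travel": [[0.33, -0.04, 0], [0.33, -0.04, 0], [0, 0, 0], [0, 0, 0.33], [0, 0, 0.33], [0, 0, 0]], "rotation": [[0, 0, 0], [0, 0, 0], [0, 0, 0], [0, 0, 0], [0, 0, 0], [0, 0, 0]], "claw": [0, 0, 0, 0, 0, 0]}}

```text
time_s: 18.12
tool_pos: [0.4564, 0.3306, 0.3355]
eef_rot: [2.838, -1.342, -0.003]
contact_force: [-0.7, 0.8, -0.0]
gripper_width: 0.005
grip_force: 0.0
```

>>> {"api": "play_rows", "payload": {"travel": [[-0.12, 0.015, 0], [-0.12, 0.015, 0], [-0.12, 0.015, 0], [-0.12, 0.015, 0], [-0.12, 0.015, 0], [-0.12, 0.015, 0], [-0.12, 0.015, 0], [0, 0, 0]], "rotation": [[0, 0, 0], [0, 0, 0], [0, 0, 0], [0, 0, 0], [0, 0, 0], [0, 0, 0], [0, 0, 0], [0, 0, 0]], "claw": [0, 0, 0, 0, 0, 0, 0, 0]}}

```text
time_s: 19.12
tool_pos: [0.4197, 0.3663, 0.3376]
eef_rot: [-2.84, 1.343, 0.0]
contact_force: [0.1, 0.5, 0.5]
gripper_width: -0.001
grip_force: 0.0
```

```bash
python3 - <<'E'
from h import *
togo([.457,.331,.40])
c=snap('wrist','w6.png')
for k in ['bolt_end','wing_nut','lid']: print(k,[(np.round(m['point'],4),round(m['conf'],2)) for m in mark_of('wrist',k)[:2]])
E
```

```text
t 19.12 pos [0.4197 0.3663 0.3376] q [ 0.04  0.56 -1.15  1.89  0.58  1.08  2.49] grip -0.1 F [0.1 0.5 0.5]
xt [ 0.635 -0.773 -0.   ] yt yaw deg -140.6 tilt z [ 0.  0. -1.] units to go [ 0.85  -0.108 -1.04 ]
bolt_end []
wing_nut []
lid [(array([0.5264, 0.2675, 0.1084]), 0.8)]
```

View pics/w6.png

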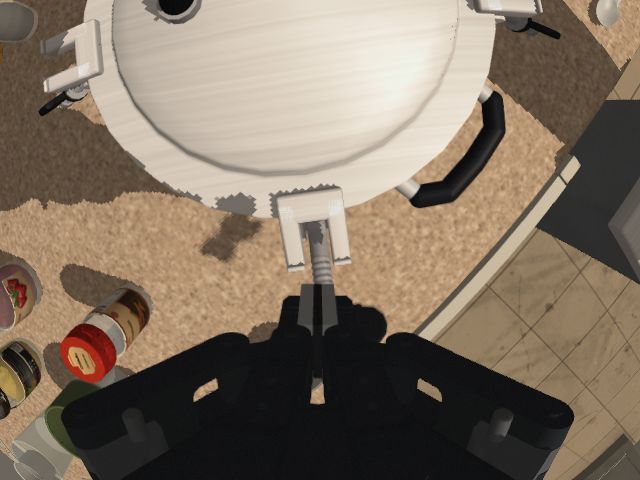

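The slot at (315,215) is empty, and the shank runs outward beneath the fingers. I'll raise clear and check.

>>> {"api": "play_rows", "payload": {"travel": [[0, 0, -0.4], [0, 0, -0.5], [0.7, 0, -0.2], [0.7, 0, 0], [0, 0, 0], [0, 0, 0], [0, 0, 0]], "rotation": [[0, 0, 0], [0, 0, 0], [0, 0, 0], [0, 0, 0], [0, 0, 0], [0, 0, 0], [0, 0, 0]], "claw": [0, 0, 0, 0, 0, 0, 0]}}

```text
time_s: 20.2
tool_pos: [0.4727, 0.3016, 0.4036]
eef_rot: [-2.84, 1.342, 0.0]
contact_force: [0.2, 0.4, 0.3]
gripper_width: 0.001
grip_force: 0.0
```

```bash
python3 - <<'E'
from h import *
togo([.457,.331,.40])
for n in ['wrist','scene','top']:
  c=snap(n,n+'7.png')
  for k in ['bolt_end','wing_nut','lid','weight']: print(n,k,[(np.round(m['point'],4),round(m['conf'],2)) for m in mark_of(n,k)[:2]])
E
```

```text
t 20.2 pos [0.4727 0.3016 0.4036] q [ 0.23  0.48 -1.18  1.82  0.48  1.17  2.72] grip 0.1 F [0.2 0.4 0.3]
xt [ 0.635 -0.772 -0.   ] yt yaw deg -140.6 tilt z [-0.  0. -1.] units to go [-0.544 -0.109  0.06 ]
wrist bolt_end []
wrist wing_nut [(array([0.5975, 0.2674, 0.1314]), 0.47)]
wrist lid [(array([0.5285, 0.2683, 0.1075]), 0.72)]
wrist weight [(array([0.5979, 0.2704, 0.1349]), 0.9)]
scene bolt_end [(array([0.3722, 0.4101, 0.0161]), 0.81)]
scene wing_nut []
scene lid [(array([0.5279, 0.2642, 0.105 ]), 0.75), (array([ 0.6806, -0.3894,  0.0056]), 0.74)]
scene weight [(array([0.5982, 0.2707, 0.1369]), 0.37)]
top bolt_end [(array([0.3694, 0.4131, 0.0197]), 0.68)]
top wing_nut [(array([0.3986, 0.3838, 0.0478]), 0.63)]
top lid [(array([0.525 , 0.2677, 0.1031]), 0.97), (array([0.3693, 0.4099, 0.0197]), 0.72)]
top weight [(array([0.4276, 0.3606, 0.1206]), 0.34)]
```

View pics/wrist7.png

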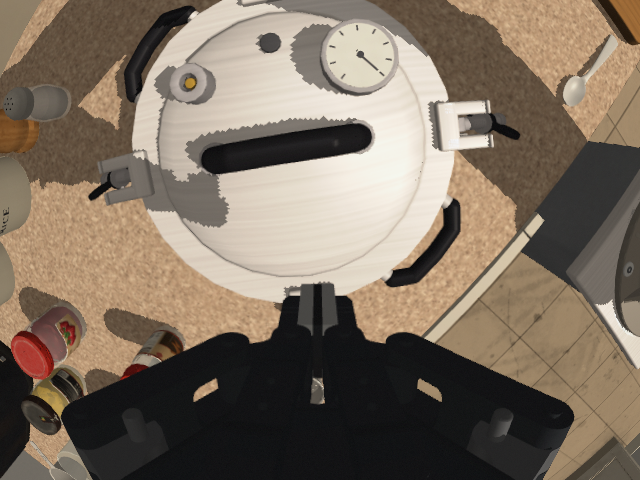

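The lid and the weight (190,83) are in place. The bolt end is at (0.371, 0.412, 0.018), so the bolt hangs open. Handing in.

```bash
python3 -c "
from workcell import *
print(hand_in())"
```

```text
the job is handed in; nothing more can be done
None
```

The wing nut was turned clear of the lip and the bolt now hangs open, with the lid and weight undisturbed in the last pictures; the job was handed in at about 20 s and no verdict came back.

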